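# Fit a dispersing disc on its spindle and lock it with a spring cotter

## Task

Slide the toothed dispersing disc, hub upwards, down the upright spindle until it sits fully home on the shoulder, and let go of it there without dropping it. Then push the straight leg of the spring cotter right through the cross hole above the hub until its bow snaps round the spindle, and let go. Work gently, never forcing a part against the steel, and leave the tin, the cup and the spatula alone.

Things in the scene. Friction and masses are not known exactly. Their poses are not given: they have to be found in the camera images.
- stand: fixed grey assembly stand: base plate 110 x 110 x 12 mm, column 56 mm and then collet 40 mm in diameter, up to z = 54 mm. Origin: centre of its underside, z up. It holds the bright steel spindle upright on its z axis (see collet). The spindle's cross hole, open at both ends, points along the stand's x axis to within 0.55 rad either way (not measured).
- collet (a point): centre of the stand's top, 54 mm up. The spindle's height is not given: its shoulder (25 mm wide) is 62 to 74 mm above the bench. Above it the spindle is 18 mm in diameter, 47 mm long, the top 3 mm tapered to 12 mm. It turns stiffly (0.2 N m), to 0.7 rad at most. Cross hole: 6.8 mm wide and high, axis 35 mm above the shoulder, 12 mm below the top
- disc: loose steel dispersing disc, 0.15 to 0.3 kg: toothed plate 68 mm in diameter (75 over the teeth), 4 mm thick (teeth up to 9 mm high at radius 30 to 38), hub 31 mm in diameter up to 26 mm above the underside, through bore 20.6 mm. Origin: centre of the underside, z up; starts flat on the bench, hub up. Seated, its underside lies on the shoulder and the cross hole's axis is 9 mm above the hub's top
- cotter: loose spring cotter (hair pin) lying flat, 65 g: black moulded grip with a straight steel leg, 5 mm round, cut square at the end, and beside it a springy wire bow. Origin: on the leg's axis where it leaves the grip, 2.5 mm above the bench at the start; x along the leg to its free end at x = 70 mm, y towards the bow, z up. Leg first into the hole, then the bow rides over the spindle's outside
- cotter_grip (a point): centre of the cotter's grip block (26 along x, 20 along y, 20 mm high; cotter x -26 to 0, y -6 to 14, z -2.5 to 17.5 mm): hold it across y. Axes as the cotter's
- cotter_seat (a point): point on the leg's axis 30 mm from the grip (cotter x = 30 mm): lies on the spindle's axis when the cotter is home; axes as the cotter's
- bow (a joint): angle of the bow (rad): 0 shut, as it lies free. It pivots at cotter x 0, y 10 mm; its 4 mm wire's centre runs through (x, y) = (20.5, 7.8), (30, 11.8) the seat, (39.5, 7.8) the throat, (58, 14.8) the flared end. It spreads by about 0.09 to pass the spindle, at a push of roughly 5 to 20 N, and drops below 0.03 as it snaps shut
- tin: bystander: closed metal tin 84 mm in diameter, 110 mm high; origin under its centre
- cup: bystander: white plastic mixing cup, 80 mm at the rim, 100 mm high; origin under its centre
- spatula: bystander: spatula 200 mm long lying on the bench

How it is judged:
By the outcome, as a careful person would: the job done as asked, in the order asked, and still so for the second after the job is handed in, with the robot touching nothing.
It also fails if it takes over 72 s, if anything falls off the work surface, if the arm or the gripper's body presses on something with over 40 N, if the wrist force passes 120 N, or if a joint passes its speed limit or range.

## Robot

A 7-joint arm with a two-finger parallel gripper is mounted at the origin on the work surface. World frame = base frame: x ahead of the robot, y to its left, z up, the work surface at z = 0. Lengths are in m, angles in degrees, forces in N, time in s.
With the tool pointing down it reaches from about 0.425 to 0.875 m from the base axis. Payload 8.4 kg.
Tool frame: the origin (TCP) lies on the centre line of the jaws, within the pads' length; the fingertips stand 25 mm ahead of it and the grasp point (between the pads) lies 6 mm ahead of it; z points along the fingers, y is the line along which they close (so a half turn about z gives the same grasp; the last joint's range is limited). The gripper opens to 85 mm and grips with 20 to 120 N. Pads are 22 mm wide; open, the fingers measure 114 mm over their backs; the gripper's body (76 mm by 85 mm) begins 54 mm behind the grasp point. The pads swing forward as they close: fully open they stand 13 mm farther back than shut.
Start: joints at [60.607, 19.091, 2.286, 83.961, -0.768, 76.965, -3.352], TCP at [0.261, -0.595, 0.256] pointing down, gripper open.
Joint ranges: [-147.57, 147.57], [-21.85, 119.76], [-74.77, 79.35], [14.55, 137.4], [-85.83, 265.84], [4.83, 119.75], [-152.11, 152.11]. Speed limits (degrees/s): [127.2, 127.2, 159.86, 159.86, 180, 180, 180].

## Interface

Orientations are given as a 3x3 rotation matrix whose columns are the frame's x, y, z axes.
In Python, from rig import r gives the robot as it stands.
- The arm moves only by the shell command python3 -m inch 'ROWS' [FORCE]. ROWS is a JSON list of rows, 1 to 20 of them, each an object with the fields jaw (the finger opening in m), x, y, z (the shift in a scale on which 1.0 is 50 cm), rx, ry, rz (a rotation vector in fractions of the full range, 1 being 180 degrees); a field left out counts as zero (the opening has to be given); each row shifts and turns the commanded pose from where the row before left it, along the tool's axes as they then stand; what a row does not reach is not made up. A row lasts 1/8 s, in which the tool goes at most 0.0625 m and 10.7 degrees, less where a joint would pass 70% of its speed; a pose out of reach is approached as far as the arm can. The fingers move at their own pace and stop on an object; FORCE is the grip in N (left out, the last holds). Time passes only in rows, so rows that do not move let the fingers close. It prints the time, the measured TCP pose, the force, the opening and the grip force at its end. Shift and turn numbers lie between -1 and 1, and a call with a number outside is refused. Input that does not fit is refused with a message, and nothing moves.
- r.sense(): the state, without advancing time (a new reading comes with each control period).
- r.snapshot(name): name is "scene" or "top"; returns the picture (400x640x3 uint8, red, green, blue); there is no depth.
- r.calibration(name): a dict with "fx", "fy", "cx", "cy" (pixels), "R" (3x3) and "t" (3): a world point X has camera coordinates R X + t. Camera axes: x right, y down, z forward; pixel columns grow to the right and rows downward; lengths in m; the calibration is good to about 2 mm. A picture is of the moment at which its call begins. calibration takes no time and is no camera call.
- r.job_done(): hands the job in; it is judged then, once.
The state is a dict: "t": time; "qpos": joint angles; "joint_velocities": joint speeds; "effort": joint torques, N m; "tcp_pos": TCP position; "tcp_rot": TCP orientation; "wrist_force": force on the tool from outside, world axes, zero at the start; "torque": the same for the moment, N m; "width": finger opening in m; "gripper_force": force on a finger pad.
Only numpy, scipy, OpenCV 4.12 (cv2) and the standard library are available. Lean on these libraries where they do the work, as an engineer would, in place of code of your own. Each camera call takes 0.05 s, during which the arm holds its last target. There are 200 camera calls.

## Working session

There is one attempt and no reset: what is moved stays moved. The work goes in short steps, Python scripts to look and compute and a shell command to move; the robot and the scene stay as the last step left them, time stands still between calls to the robot, and variables do not carry over. Pictures are saved under pics/ and viewed, at most 10 in all, crops included, and the job is handed in when it is done.

```bash
ls; mkdir -p pics
python3 - <<'E'
from rig import r
import cv2,json
for n in("scene","top"):
    im=r.snapshot(n); cv2.imwrite(f"pics/{n}0.png",cv2.resize(im[:,:,::-1],(800,500),interpolation=cv2.INTER_CUBIC))
    cv2.imwrite(f"/tmp/{n}0.png",im[:,:,::-1])
    print(n,r.calibration(n))
print(r.sense())
E
```

```text
pics
scene {'fx': 394.91280059957313, 'fy': 394.91280059957313, 'cx': 320.79146510363483, 'cy': 199.31265786738106, 'R': array([[ 0.19061021,  0.98156541, -0.01403875],
       [ 0.66022248, -0.1387658 , -0.73813978],
       [-0.72648057,  0.13142827, -0.67450173]]), 't': array([-0.19716281, -0.31182466,  1.39529304])}
top {'fx': 459.1263303824633, 'fy': 459.1263303824633, 'cx': 314.8925687609255, 'cy': 199.11637802061472, 'R': array([[-0.00212563, -0.99996304,  0.00833064],
       [-0.99586616,  0.00136028, -0.09082262],
       [ 0.09080794, -0.00848925, -0.99583224]]), 't': array([0.07048119, 0.58692744, 1.35128199])}
{'t': 0.1, 'qpos': array([60.60584102, 19.12530421,  2.28266931, 84.00545506, -0.76855421,
       76.96489963, -3.35214727]), 'joint_velocities': array([-0.10493419, -0.20416371, -0.08930714, -0.12083937,  0.00872635,
        0.06388618, -0.07719606]), 'effort': array([ 2.76879407e-03, -6.60021973e+01,  1.36931743e+00, -4.06479049e+01,
        1.69325725e-02,  8.88615759e-03,  5.51080427e-05]), 'tcp_pos': array([ 0.26122807, -0.59479377,  0.25554144]), 'tcp_rot': array([[ 9.15586740e-01,  4.02120044e-01, -6.26394495e-04],
       [ 4.02120526e-01, -9.15585880e-01,  1.25667474e-03],
       [-6.81838551e-05, -1.40248081e-03, -9.99999014e-01]]), 'wrist_force': array([ 0.23677556,  0.40037107, -0.49273307]), 'torque': array([-0.0187397 ,  0.01649462,  0.0105184 ]), 'gripper_force': 0.0, 'width': 0.08573079513363734}
```

View pics/scene0.png

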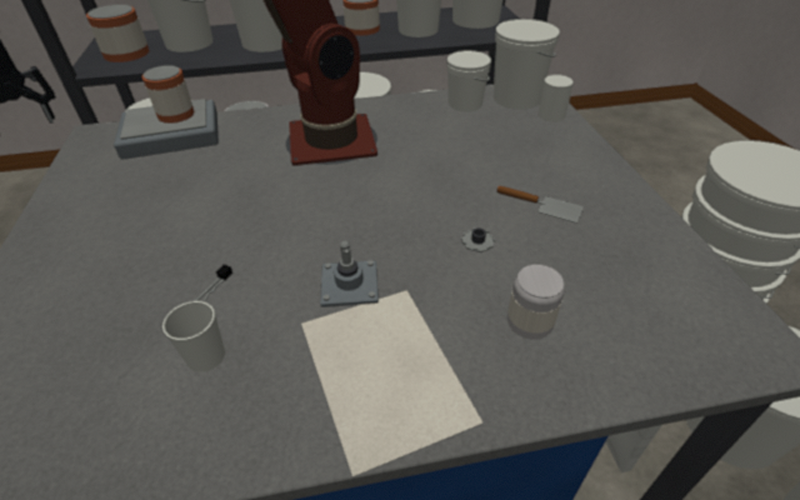

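View pics/top0.png

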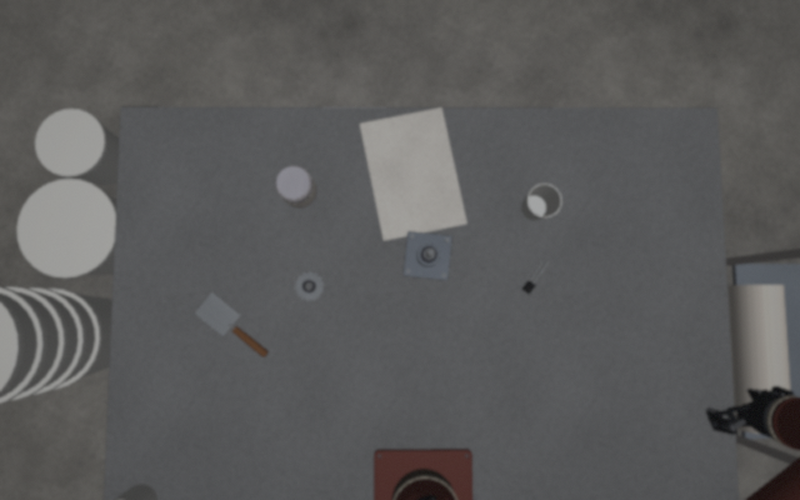

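The scene view shows the disc at about (478,238), the stand at (348,270) and the cotter grip at (224,272) with its leg running to (198,300). In the top view they are at (309,286), (428,255) and (528,287) with the leg end at (548,263). Next I'll zoom in.

Run:
```python
import cv2,numpy as np
C={"scene":[(382,190),(279,218),(171,228)],"top":[(247,229),(342,204),(430,220)]}
rows=[]
for n in C:
    im=cv2.imread(f"/tmp/{n}0.png"); t=[]
    for u,v in C[n]:
        c=cv2.resize(im[v-26:v+26,u-26:u+26],(260,260),interpolation=cv2.INTER_CUBIC)
        c=cv2.convertScaleAbs(c,alpha=1.7)
        for k in range(0,260,50): cv2.line(c,(k,0),(k,4),(0,255,255),1);cv2.line(c,(0,k),(4,k),(0,255,255),1)
        t.append(c)
    rows.append(np.hstack(t))
cv2.imwrite("pics/mont0.png",np.vstack(rows))
```

```text
(no output)
```

View pics/mont0.png

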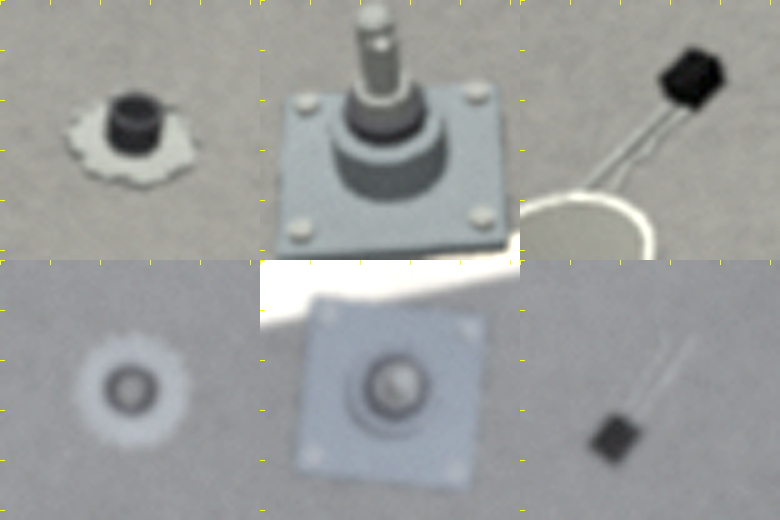

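The montage is enlarged 5x. It shows the disc hub up, the stand with a bright cross-hole spot facing the camera at tile pixel (121,43), and the cotter with its straight leg on the left in the scene view. I'll fit poses from these picks.

```bash
cat > h.py <<'E'
import numpy as np
from rig import r
from scipy.optimize import least_squares
K={n:r.calibration(n) for n in("scene","top")}
def proj(n,X):
    k=K[n];c=np.asarray(X)@k["R"].T+k["t"]
    return np.stack([k["fx"]*c[...,0]/c[...,2]+k["cx"],k["fy"]*c[...,1]/c[...,2]+k["cy"]],-1)
def ray(n,uv,z):
    k=K[n];d=k["R"].T@np.array([(uv[0]-k["cx"])/k["fx"],(uv[1]-k["cy"])/k["fy"],1]);o=-k["R"].T@k["t"]
    return o+d*(z-o[2])/d[2]
def px(u0,v0,x,y,s=5): return np.array([(x+.5)/s-.5+u0,(y+.5)/s-.5+v0])
def tri(a,b):
    f=lambda X:np.r_[proj("scene",X)-a,proj("top",X)-b]
    s=least_squares(f,[.5,0,.05]);return s.x,s.fun
E
python3 - <<'E'
from h import *
S=[(356,164),(253,192),(145,202)];T=[(221,203),(316,178),(404,194)]
np.set_printoptions(precision=4,suppress=True)
print("disc hubtop tri",*tri(px(*S[0],134,108),px(*T[0],131,130)))
print("plate tri",*tri(px(*S[0],132,141),px(*T[0],132.5,131.5)))
print("spindle top",*tri(px(*S[1],114,17),px(*T[1],137,127)))
tc=[px(*T[1],*p) for p in[(52,37),(227,53),(210,230),(35,213)]]
sc=[px(*S[1],*p) for p in[(27,93),(237,86),(248,240),(18,251)]]
for n,c in(("top",tc),("scene",sc)):
    P=np.array([ray(n,p,.012) for p in c]);print(n,P[:,:2].ravel(),P.mean(0))
print("grip tri",*tri(px(*S[2],172,78),px(*T[2],95,178)))
print("legend top",ray("top",px(*T[2],172,77),.0025),"legs scene",[ray("scene",px(*S[2],*p),.0025) for p in[(163,108),(64,190),(92,190),(130,150)]])
print("grip z15 scene/top",ray("scene",px(*S[2],172,78),.0085),ray("top",px(*T[2],95,178),.0085))
for z in(.062,.068,.074):
  c=ray("top",tc[0]*.25+tc[1]*.25+tc[2]*.25+tc[3]*.25,.012)
  for dz in(0,.012,.047): print(z,dz,(proj("scene",[c[0],c[1],z+dz])-S[1]+.5)*5-.5,(proj("top",[c[0],c[1],z+dz])-T[1]+.5)*5-.5)
E
```

```text
disc hubtop tri [0.499  0.2722 0.0237] [ 0.2206 -0.0146  0.2394  0.0674]
plate tri [ 0.4986  0.274  -0.0004] [ 0.4035 -0.0265  0.4387  0.123 ]
spindle top [ 0.5687 -0.0127  0.1022] [ 0.91   -0.0302  1.1192  0.0888]
top [ 0.6314  0.0355  0.6215 -0.071   0.5139 -0.0595  0.5244  0.0462] [ 0.5728 -0.0122  0.012 ]
scene [ 0.5147 -0.0617  0.5316  0.0438  0.6362  0.0329  0.6211 -0.0739] [ 0.5759 -0.0147  0.012 ]
grip tri [ 0.4969 -0.258   0.0095] [ 0.427  -0.0014  0.5293 -0.0492]
legend top [ 0.5584 -0.3066  0.0025] legs scene [array([ 0.5101, -0.2643,  0.0025]), array([ 0.5571, -0.3071,  0.0025]), array([ 0.5599, -0.2938,  0.0025]), array([ 0.5364, -0.2781,  0.0025])]
grip z15 scene/top [ 0.4956 -0.2594  0.0085] [ 0.4968 -0.2566  0.0085]
0.062 0 [128.1933  85.3276] [136.7057 126.4325]
0.062 0.012 [125.9786  66.8839] [138.1387 124.7203]
0.062 0.047 [119.2925  11.2038] [142.4692 119.5459]
0.068 0 [127.0908  76.1458] [137.419  125.5802]
0.068 0.012 [124.8567  57.5409] [138.8648 123.8526]
0.068 0.047 [118.1111   1.3654] [143.2351 118.6308]
0.074 0 [125.9786  66.8839] [138.1387 124.7203]
0.074 0.012 [123.7249  48.1156] [139.5976 122.977 ]
0.074 0.047 [116.9191  -8.5619] [144.0081 117.7071]
```

Careful with the scale: shifts go in shares of 50 cm and turns go in shares of 180 degrees. That gives: -0.04 m / 0.5 = -0.08, 0.03 m / 0.5 = 0.06, 8 degrees / 180 = 0.0444.

```bash
python3 -m inch '[{"jaw":0.055, "rz":0.0444}, {"jaw":0.055, "rz":0.0444}, {"jaw":0.055, "rz":0.0428}, {"jaw":0.055, "x":0.06, "y":-0.08}, {"jaw":0.055, "x":0.06, "y":-0.08}, {"jaw":0.055, "x":0.06, "y":-0.08}, {"jaw":0.055, "x":0.06, "y":-0.08}, {"jaw":0.055, "x":0.06, "y":-0.08}, {"jaw":0.055, "x":0.06, "y":-0.08}, {"jaw":0.055, "x":0.06, "y":-0.08}, {"jaw":0.055, "x":0.06, "y":-0.08}]' 30; python3 -m inch '[{"jaw":0.055, "y":-0.11}, {"jaw":0.055, "y":-0.11}, {"jaw":0.055, "y":-0.11}, {"jaw":0.055, "y":-0.11}, {"jaw":0.055, "y":-0.11}, {"jaw":0.055, "y":-0.11}, {"jaw":0.055, "y":-0.11}, {"jaw":0.055, "y":-0.11}, {"jaw":0.055, "y":-0.11, "z":0.06}, {"jaw":0.055, "y":-0.104, "z":0.1}, {"jaw":0.055}, {"jaw":0.055}]'
```

```text
t: 1.48
tcp_pos: [0.5019, -0.2736, 0.2561]
tcp_rot: [[1.0, 0.0, -0.0], [0.0, -1.0, 0.0], [-0.0, -0.0, -1.0]]
wrist_force: [-0.1, 0.4, -0.0]
width: 0.0552
gripper_force: 0.0
t: 2.98
tcp_pos: [0.5013, 0.2644, 0.1829]
tcp_rot: [[1.0, 0.0, -0.001], [0.0, -1.0, -0.0], [-0.001, 0.0, -1.0]]
wrist_force: [0.7, -1.0, 0.6]
width: 0.0548
gripper_force: 0.0
```

Scaled: 0.045 m / 0.5 = 0.09, -0.008 m / 0.5 = -0.016.

```bash
python3 -m inch '[{"jaw":0.055, "x":-0.004, "y":-0.016, "z":0.06}, {"jaw":0.055, "z":0.09}, {"jaw":0.055, "z":0.06}, {"jaw":0.055}, {"jaw":0.055}]'
python3 - <<'E'
from rig import r
import cv2,numpy as np
o=[]
for n,(u,v) in(("scene",(382,182)),("top",(247,229))):
    im=r.snapshot(n)[:,:,::-1]; o.append(cv2.convertScaleAbs(cv2.resize(im[v-40:v+40,u-40:u+40],(400,400),interpolation=cv2.INTER_CUBIC),alpha=1.7))
cv2.imwrite("pics/d1.png",np.hstack(o)); print(r.sense()["tcp_pos"])
E
```

```text
t: 3.6
tcp_pos: [0.5006, 0.2726, 0.0801]
tcp_rot: [[1.0, -0.001, 0.002], [-0.001, -1.0, 0.001], [0.002, -0.001, -1.0]]
wrist_force: [-0.3, 0.5, -0.2]
width: 0.0548
gripper_force: 0.0
[0.50051908 0.27305815 0.08017145]
```

View pics/d1.png

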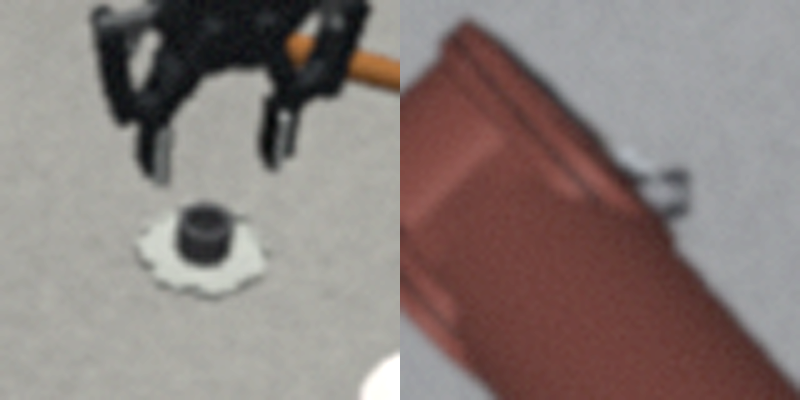

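The picture shows the fingertips straddling the hub. The tips are near (155,182) and (272,168) and the hub top is at (204,215). I'll check the lateral centring by projection.

Run:
```python
from h import *
for p in[(.5005,.273,.058),(.5005,.273,.026),(.499,.2722,.026),(.5005,.273+.0275,.058),(.5005,.273-.0275,.058)]: print(p,(proj("scene",p)-[342,142]+.5)*5-.5)
```

```text
(0.5005, 0.273, 0.058) [213.49835167 169.37604482]
(0.5005, 0.273, 0.026) [207.81588918 216.2438176 ]
(0.499, 0.2722, 0.026) [205.51132294 214.65956955]
(0.5005, 0.30050000000000004, 0.058) [264.02999643 162.49247233]
(0.5005, 0.24550000000000002, 0.058) [162.61028747 176.30816985]
```

Scaled: 0.02 m / 0.5 = 0.04, -0.0015 m / 0.5 = -0.003.

```bash
python3 -m inch '[{"jaw":0.055, "x":-0.003, "y":0.003, "z":0.04}, {"jaw":0.055, "z":0.04}, {"jaw":0.055, "z":0.012}, {"jaw":0.02}, {"jaw":0.02}, {"jaw":0.02}, {"jaw":0.02}, {"jaw":0.02}, {"jaw":0.02}]' 40
```

```text
t: 4.82
tcp_pos: [0.4981, 0.2716, 0.0326]
tcp_rot: [[1.0, 0.0, 0.001], [0.0, -1.0, 0.0], [0.001, -0.0, -1.0]]
wrist_force: [-0.6, -0.2, 5.5]
width: 0.0293
gripper_force: 40.2
```

Scaled: -0.05 m / 0.5 = -0.1, -0.04 m / 0.5 = -0.08.

```bash
python3 -m inch '[{"jaw":0.02, "z":-0.01}, {"jaw":0.02, "z":-0.03}, {"jaw":0.02, "z":-0.08}, {"jaw":0.02, "z":-0.1}, {"jaw":0.02, "z":-0.1}, {"jaw":0.02, "x":0.018, "y":0.1}, {"jaw":0.02, "x":0.026, "y":0.1}, {"jaw":0.02, "x":0.026, "y":0.1}, {"jaw":0.02, "x":0.026, "y":0.1}, {"jaw":0.02, "x":0.026, "y":0.1}, {"jaw":0.02, "x":0.026, "y":0.068}, {"jaw":0.02}, {"jaw":0.02}]'
python3 - <<'E'
from rig import r
import cv2,numpy as np
o=[]
for n,(u,v) in(("scene",(279,195)),("top",(342,204))):
    im=r.snapshot(n)[:,:,::-1]; cv2.imwrite(f"/tmp/{n}2.png",im); o.append(cv2.convertScaleAbs(cv2.resize(im[v-40:v+40,u-40:u+40],(400,400),interpolation=cv2.INTER_CUBIC),alpha=1.7))
cv2.imwrite("pics/d2.png",np.hstack(o)); s=r.sense();print(s["tcp_pos"],s["wrist_force"],s["width"])
E
```

```text
t: 6.45
tcp_pos: [0.5715, -0.0119, 0.1925]
tcp_rot: [[1.0, 0.001, -0.0], [0.001, -1.0, 0.001], [-0.0, -0.001, -1.0]]
wrist_force: [-0.6, 0.4, -2.1]
width: 0.0292
gripper_force: 40.0
[ 0.57147932 -0.01116364  0.19246516] [-0.37661965 -0.26987466 -1.39121291] 0.029545452197433396
```

View pics/d2.png

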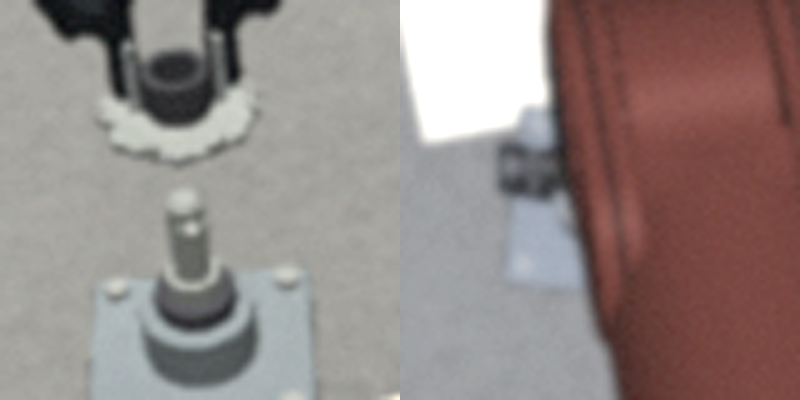

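The disc is held level with its hub top at (178,68). The spindle top is at (184,195) and the cross-hole spot at (192,228).

Run:
```python
from h import *
np.set_printoptions(precision=4,suppress=True)
P=lambda x,y:px(239,155,x,y)
print("hub top",ray("scene",P(178,68),.1859))
for z in(.107,.109,.111,.113,.115):print("sp top",ray("scene",P(184,196),z))
print("shoulder",[ray("scene",P(191,270),z) for z in(.060,.062,.066)])
print("column top z? ",ray("scene",P(199.5,318),.044))
print("cam",-K["scene"]["R"].T@K["scene"]["t"])
```

```text
hub top [ 0.5765 -0.0106  0.1859]
sp top [ 0.5697 -0.0145  0.107 ]
sp top [ 0.572  -0.0145  0.109 ]
sp top [ 0.5743 -0.0146  0.111 ]
sp top [ 0.5766 -0.0147  0.113 ]
sp top [ 0.5788 -0.0147  0.115 ]
shoulder [array([ 0.5696, -0.0154,  0.06  ]), array([ 0.5717, -0.0155,  0.062 ]), array([ 0.5759, -0.0156,  0.066 ])]
column top z?  [ 0.5863 -0.0147  0.044 ]
cam [ 1.2571 -0.0331  0.7082]
```

```bash
python3 -m inch '[{"jaw":0.02, "x":-0.001, "y":0.006, "z":0.04}, {"jaw":0.02, "z":0.03}, {"jaw":0.02}, {"jaw":0.02}]'
python3 - <<'E'
from rig import r
import cv2,numpy as np
im=np.mean([r.snapshot("scene") for _ in range(4)],0).astype(np.uint8)[:,:,::-1]; cv2.imwrite("/tmp/s3.png",im)
u,v=279,200
c=cv2.convertScaleAbs(cv2.resize(im[v-30:v+30,u-30:u+30],(600,600),interpolation=cv2.INTER_CUBIC),alpha=1.7)
cv2.imwrite("pics/d3.png",c); s=r.sense();print(s["tcp_pos"],s["wrist_force"],s["width"])
E
```

```text
t: 7.05
tcp_pos: [0.5715, -0.0152, 0.1576]
tcp_rot: [[1.0, 0.001, 0.0], [0.001, -1.0, 0.0], [0.0, -0.0, -1.0]]
wrist_force: [0.7, 0.0, -1.8]
width: 0.0297
gripper_force: 40.0
[ 0.5716144  -0.01558622  0.15771525] [-0.20299382 -0.27362619 -2.00919669] 0.029378236918273747
```

View pics/d3.png

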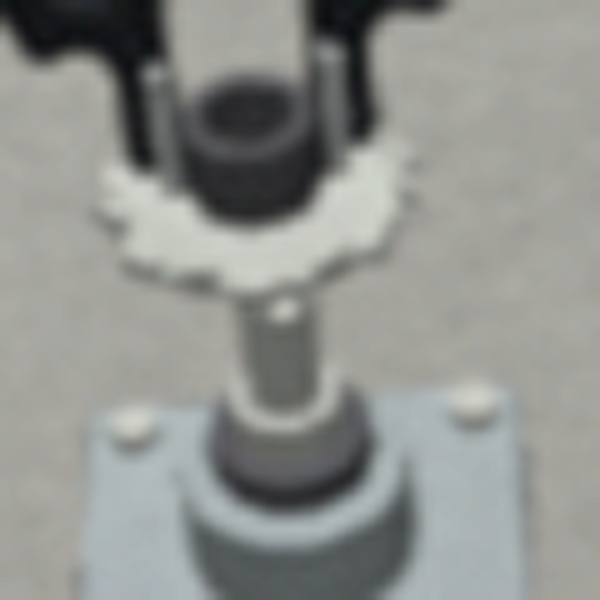

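The disc hangs just above the spindle, with hub top centre (249,110), spindle edges 243–322 at row 340, and shoulder ellipse centre about (286,395).

Run:
```python
from h import *
np.set_printoptions(precision=4,suppress=True)
P=lambda x,y:px(249,170,x,y,10)
print("hub",ray("scene",P(249,110),.151))
print("plate(underside) ",ray("scene",P(253,192),.127))
for y in(-.013,-.014,-.015,-.016):
  print(y,[((proj("scene",[.5745,y,z])-[249,170]+.5)*10-.5) for z in(.0655,.092,.1125)])
print("collet top",ray("scene",P(290,443),.054),ray("scene",P(299,505),.044))
```

```text
hub [ 0.575  -0.0153  0.151 ]
plate(underside)  [ 0.5747 -0.0167  0.127 ]
-0.013 [array([293.0418, 386.3041]), array([283.0393, 303.5373]), array([275.0291, 237.2558])]
-0.014 [array([288.8217, 386.9047]), array([278.7353, 304.1377]), array([270.6578, 237.8557])]
-0.015 [array([284.6004, 387.5054]), array([274.43  , 304.7383]), array([266.2852, 238.4558])]
-0.016 [array([280.3779, 388.1063]), array([270.1234, 305.339 ]), array([261.9113, 239.0561])]
collet top [ 0.5815 -0.0155  0.054 ] [ 0.5925 -0.0155  0.044 ]
```

Scaled: 0.008 m / 0.5 = 0.016, 0.004 m / 0.5 = 0.008.

```bash
python3 -m inch '[{"jaw":0.02, "x":0.001, "y":-0.002, "z":0.016}, {"jaw":0.02, "z":0.016}, {"jaw":0.02, "z":0.008}, {"jaw":0.02}]';python3 -m inch '[{"jaw":0.02, "z":0.008}, {"jaw":0.02, "z":0.008}, {"jaw":0.02}]'
```

```text
t: 7.75
tcp_pos: [0.5714, -0.0147, 0.1365]
tcp_rot: [[1.0, 0.0, -0.001], [0.0, -1.0, 0.0], [-0.001, -0.0, -1.0]]
wrist_force: [0.6, 0.5, -1.8]
width: 0.0293
gripper_force: 40.0
t: 8.12
tcp_pos: [0.5715, -0.0147, 0.1287]
tcp_rot: [[1.0, 0.0, -0.001], [0.0, -1.0, 0.0], [-0.001, -0.0, -1.0]]
wrist_force: [-0.9, -0.2, -1.8]
width: 0.0292
gripper_force: 40.0
```

Scaled: 0.008 m / 0.5 = 0.016, 0.005 m / 0.5 = 0.01.

```bash
python3 -m inch '[{"jaw":0.02, "z":0.016}, {"jaw":0.02, "z":0.016}, {"jaw":0.02, "z":0.01}, {"jaw":0.02}]';python3 -m inch '[{"jaw":0.02, "z":0.006}, {"jaw":0.02, "z":0.004}, {"jaw":0.02}]'
```

```text
t: 8.62
tcp_pos: [0.5714, -0.0146, 0.1075]
tcp_rot: [[1.0, 0.0, -0.001], [0.0, -1.0, 0.0], [-0.001, -0.0, -1.0]]
wrist_force: [-0.9, -0.2, -1.4]
width: 0.0295
gripper_force: 40.0
t: 9.0
tcp_pos: [0.5717, -0.0147, 0.103]
tcp_rot: [[1.0, 0.0, -0.0], [0.0, -1.0, 0.0], [-0.0, -0.0, -1.0]]
wrist_force: [0.4, -0.1, -1.5]
width: 0.0291
gripper_force: 40.0
```

```bash
for i in 1 2 ; do python3 -m inch '[{"jaw":0.02, "z":0.003}, {"jaw":0.02}]'|grep -E "pos|force"; done
```

```text
tcp_pos: [0.5717, -0.0147, 0.1015]
wrist_force: [-1.2, 0.1, -2.2]
gripper_force: 40.0
tcp_pos: [0.5717, -0.0147, 0.1]
wrist_force: [0.2, -0.2, -1.8]
gripper_force: 40.0
```

Scaled: 0.0015 m / 0.5 = 0.003.

```bash
python3 -m inch '[{"jaw":0.02, "z":0.003}, {"jaw":0.02}]'|grep -E "pos|force"
```

```text
tcp_pos: [0.5717, -0.0147, 0.0984]
wrist_force: [-0.1, -0.4, -3.1]
gripper_force: 40.0
```

Scaled: 0.001 m / 0.5 = 0.002.

```bash
for i in 1 2 ; do python3 -m inch '[{"jaw":0.02, "z":0.002}, {"jaw":0.02}]'|grep -E "pos|wrist"; done
```

```text
tcp_pos: [0.5717, -0.0146, 0.0975]
wrist_force: [-1.1, -0.4, -1.9]
tcp_pos: [0.5719, -0.0146, 0.0973]
wrist_force: [-3.3, -0.2, 5.8]
```

Scaled: 0.001 m / 0.5 = 0.002.

```bash
python3 -m inch '[{"jaw":0.02, "z":0.002}, {"jaw":0.02}]'|grep -E "pos|wrist"
```

```text
tcp_pos: [0.572, -0.0146, 0.0972]
wrist_force: [-7.5, 0.6, 13.8]
```

Scaled: -0.0012 m / 0.5 = -0.0024.

```bash
python3 -m inch '[{"jaw":0.02, "z":-0.0024}, {"jaw":0.02}]'|grep -E "pos|wrist"; python3 -m inch '[{"jaw":0.034}, {"jaw":0.038}, {"jaw":0.05}, {"jaw":0.05}]' 20; python3 -m inch '[{"jaw":0.05, "z":-0.02}, {"jaw":0.05, "z":-0.06}, {"jaw":0.05, "z":-0.1}, {"jaw":0.05, "x":-0.02, "y":0.1, "z":-0.06, "rz":0.0556}, {"jaw":0.05, "x":-0.02, "y":0.1, "rz":0.0556}, {"jaw":0.05, "y":0.1, "rz":0.0556}, {"jaw":0.05, "y":0.1, "rz":0.05}, {"jaw":0.05}, {"jaw":0.05}]'
python3 - <<'E'
from rig import r
import cv2,numpy as np
im=np.mean([r.snapshot("scene") for _ in range(6)],0)
tm=np.mean([r.snapshot("top") for _ in range(4)],0)
cv2.imwrite("/tmp/s4.png",im[:,:,::-1].astype(np.uint8)); cv2.imwrite("/tmp/t4.png",tm[:,:,::-1].astype(np.uint8))
im=cv2.imread("/tmp/s4.png");tm=cv2.imread("/tmp/t4.png")
f=lambda m,u,v,h,w:cv2.convertScaleAbs(cv2.resize(m[v-h:v+h,u-w:u+w],(400,400),interpolation=cv2.INTER_CUBIC),alpha=1.7)
cv2.imwrite("pics/d4.png",np.hstack([f(im,279,205,20,20),f(im,171,228,25,25)])); print(r.sense()["tcp_pos"])
E
```

```text
tcp_pos: [0.572, -0.0147, 0.0973]
wrist_force: [-2.7, -0.4, 6.0]
t: 11.25
tcp_pos: [0.5717, -0.0147, 0.0967]
tcp_rot: [[1.0, 0.0, -0.0], [0.0, -1.0, 0.0], [-0.0, -0.0, -1.0]]
wrist_force: [-0.4, 1.2, 0.2]
width: 0.0499
gripper_force: 0.0
t: 12.38
tcp_pos: [0.5015, -0.2019, 0.2174]
tcp_rot: [[0.778, -0.628, 0.001], [-0.628, -0.778, 0.0], [0.001, -0.001, -1.0]]
wrist_force: [0.2, 0.2, 0.0]
width: 0.05
gripper_force: 0.0
[ 0.50122795 -0.20223406  0.21668328]
```

View pics/d4.png

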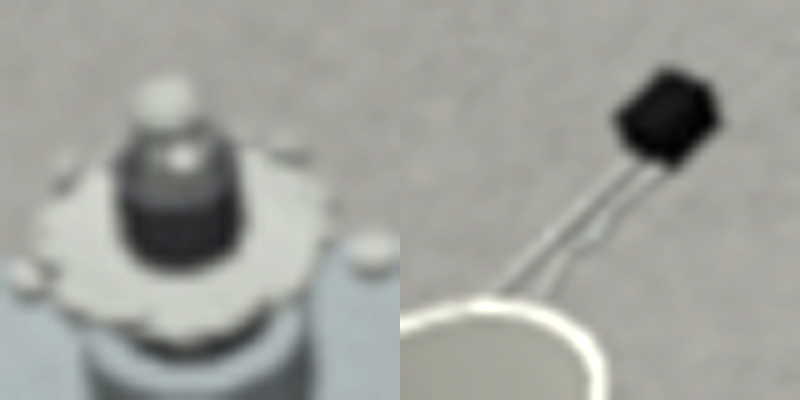

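The disc sits flat and home. The cross-hole spot is at (182,158) and the spindle top at (166,97) in the left tile. Next I'll read the hole direction from the raw profiles and get the cotter picks.

Run:
```python
from h import *
import cv2
np.set_printoptions(linewidth=150)
g=cv2.imread("/tmp/s4.png",0).astype(int); print("s4 cols 268-285"); 
for v in range(189,207): print(v,g[v,268:286])
g=cv2.imread("/tmp/s3.png",0).astype(int); print("s3")
for v in range(197,210): print(v,g[v,268:288])
print(((proj("scene",[[.5745,-.0145,.0647+.035],[.5745,-.0145,.1117],[.5835,-.0145,.0997]]))))
for a in(-20,-10,0,10,20):
    t=np.radians(a);print(a,proj("scene",[.5745+.009*np.cos(t),-.0145+.009*np.sin(t),.0997]))
```

```text
s4 cols 268-285
189 [96 95 95 95 95 96 97 96 95 94 94 95 95 95 95 93 93 94]
190 [96 95 95 95 96 97 96 96 96 96 95 95 94 95 95 95 95 95]
191 [94 95 95 96 97 96 95 96 97 96 95 94 95 96 96 95 95 95]
192 [ 93  94  95  95  96  97 100 104 104 101  96  94  95  96  96  96  96  96]
193 [ 93  94  95  96  98 106 113 115 115 109  98  93  93  94  96  96  95  96]
194 [ 94  94  95  97 102 111 116 119 118 113 100  93  93  94  95  96  95  94]
195 [ 95  96  96  96 102 109 115 117 115 110  99  92  92  94  95  96  96  95]
196 [ 96  97  96  94  96 103 108 110 107  98  90  84  89  93  96  97  97  96]
197 [ 96  97  97  93  84  85  93  96  93  82  70  70  81  91  98 100  99  97]
198 [ 95  96  97  90  73  65  68  69  72  70  65  70  71  79  94 101  98  97]
199 [96 99 96 81 62 59 66 71 84 91 83 77 64 60 78 94 97 97]
200 [100 100  85  63  51  60  75  86 107 115  98  75  55  51  73 103 112 102]
201 [105  96  72  52  46  57  69  78  99 106  89  66  48  47  65 103 117 111]
202 [115 106  77  52  46  55  61  63  70  72  66  58  50  46  57 100 118 118]
203 [123 117  84  54  50  56  59  59  59  58  57  56  51  41  52
[... 812 characters left out ...]
 72 61 60 60 59 59 58 69 87 94 94 94 95 96 96]
205 [95 96 97 96 92 74 62 60 60 59 58 58 68 89 96 96 95 95 95 94]
206 [ 97  97  97  98  95  78  63  60  60  60  59  57  69  94 101  97  95  95  93  93]
207 [ 96  96  97  99 101  85  68  60  60  59  58  56  69 101 103  95  94  95  95  94]
208 [ 96  97  96  97 105  96  73  60  60  60  59  56  69 100  99  82  84  92  95  97]
209 [ 93  95  91  88 103  99  75  61  59  58  58  58  74 101  95  70  68  83  94  99]
[[275.90651017 197.52782398]
 [275.4292845  193.62805128]
 [276.33211542 200.11572508]]
-20 [274.963818   200.14584841]
-10 [275.64395283 200.1712373 ]
0 [276.33211542 200.11572508]
10 [277.00694367 199.98106296]
20 [277.64752631 199.7715058 ]
```

Run:
```python
from h import *
import cv2
np.set_printoptions(precision=4,suppress=True,linewidth=160)
P=lambda x,y:px(146,203,x,y,8)
a,b=ray("scene",P(228,167),.0025),ray("scene",P(104,291),.0025)
print(a,b,np.degrees(np.arctan2(*(b-a)[1::-1])))
# grip via dark blob centroid in both views
for n,f,(u,v) in(("scene","/tmp/s4.png",(179,218)),("top","/tmp/top0.png",(423,230))):
    g=cv2.imread(f,0).astype(float)[v-9:v+10,u-9:u+10]; bg=np.median(g); w=np.clip(bg-8-g,0,None)
    yy,xx=np.mgrid[v-9:v+10,u-9:u+10]; c=np.array([(w*xx).sum(),(w*yy).sum()])/w.sum()
    M=cv2.moments(w.astype(np.float32)); print(n,c,ray(n,c,.010))
# leg line in top: brightest near expected
g=cv2.imread("/tmp/top0.png",0).astype(int); print(g[207:222,424:442])
```

```text
[ 0.5093 -0.2719  0.0025] [ 0.5555 -0.3046  0.0025] -35.2855239504564
scene [179.1879 217.4712] [ 0.4983 -0.2584  0.01  ]
top [422.4872 229.3224] [ 0.4964 -0.2559  0.01  ]
[[88 89 89 89 88 88 88 87 89 87 86 87 87 88 87 88 88 87]
 [89 90 89 89 89 89 87 88 90 89 88 88 87 87 90 89 88 88]
 [89 90 90 88 87 88 87 88 92 91 89 87 87 91 92 91 89 89]
 [89 90 89 89 87 87 87 86 92 92 89 87 89 93 94 91 89 87]
 [90 88 88 89 87 88 87 88 91 92 88 87 92 94 94 90 89 89]
 [89 88 88 88 89 91 90 91 92 90 88 90 94 93 92 90 90 89]
 [88 87 88 89 88 89 90 94 92 88 89 91 94 92 90 89 89 89]
 [89 89 88 88 88 89 92 93 92 88 92 94 91 89 89 88 88 87]
 [88 88 89 87 88 90 91 90 89 92 95 94 91 89 87 88 88 88]
 [89 90 89 87 91 93 90 89 90 96 96 93 89 88 87 86 87 87]
 [89 90 90 89 91 93 90 88 93 98 96 91 88 86 86 86 87 86]
 [88 89 89 90 91 91 88 91 95 97 92 90 88 87 86 84 86 85]
 [89 87 90 92 91 89 90 93 93 92 90 89 88 87 87 86 86 85]
 [88 88 91 93 91 90 93 92 91 90 89 89 89 88 87 88 87 86]
 [86 89 92 93 91 92 91 91 89 88 89 88 89 88 87 88 86 86]]
```

Careful with the scale: shifts go in shares of 50 cm and turns go in shares of 180 degrees. That gives: 0.04 m / 0.5 = 0.08, 0.027 m / 0.5 = 0.054, -2.4 degrees / 180 = -0.0133.

```bash
python3 -m inch '[{"jaw":0.045, "rz":-0.0133}, {"jaw":0.045, "x":0.0296, "y":0.0464, "z":0.08}, {"jaw":0.045, "x":0.0296, "y":0.0464, "z":0.08}, {"jaw":0.045, "z":0.08}, {"jaw":0.045, "z":0.054}, {"jaw":0.045}, {"jaw":0.045}]'
python3 - <<'E'
from rig import r
import cv2,numpy as np
from h import *
im=r.snapshot("scene")[:,:,::-1];u,v=179,212
c=cv2.convertScaleAbs(cv2.resize(im[v-30:v+30,u-30:u+30],(600,600),interpolation=cv2.INTER_CUBIC),alpha=1.9)
cv2.imwrite("pics/c1.png",c); s=r.sense();print(s["tcp_pos"])
R=s["tcp_rot"]
for d in([0,.022,.020],[0,-.022,.020]): print((proj("scene",s["tcp_pos"]+R@np.array(d))-[149,182]+.5)*10-.5)
E
```

```text
t: 13.75
tcp_pos: [0.498, -0.2575, 0.071]
tcp_rot: [[0.803, -0.596, 0.001], [-0.596, -0.803, -0.001], [0.001, -0.0, -1.0]]
wrist_force: [0.8, 0.2, 1.0]
width: 0.0452
gripper_force: 0.0
[ 0.49822848 -0.25766704  0.07132839]
[196.10069617 213.44600495]
[336.75859587 265.09953373]
```

View pics/c1.png

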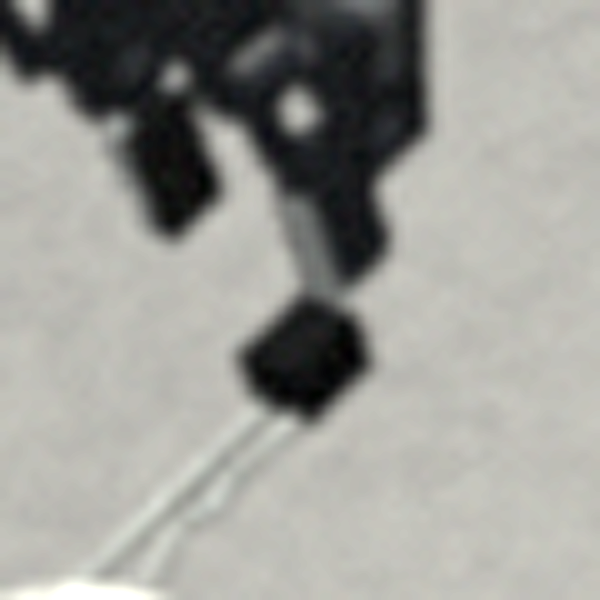

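The open jaws stand square over the grip block at (305,355), on target to within about 2 mm.

Scaled: 0.02 m / 0.5 = 0.04, 0.016 m / 0.5 = 0.032.

```bash
python3 -m inch '[{"jaw":0.045, "z":0.04}, {"jaw":0.045, "z":0.032}, {"jaw":0.045, "z":0.01}, {"jaw":0.03}, {"jaw":0.01}, {"jaw":0.01}, {"jaw":0.01}, {"jaw":0.01}, {"jaw":0.01}]' 60
```

```text
t: 14.92
tcp_pos: [0.4978, -0.2576, 0.0295]
tcp_rot: [[0.803, -0.596, 0.001], [-0.596, -0.803, -0.001], [0.001, -0.0, -1.0]]
wrist_force: [-1.3, 0.8, 5.8]
width: 0.0186
gripper_force: 59.3
```

Scaled: -0.045 m / 0.5 = -0.09, 0.001 m / 0.5 = 0.002, -8 degrees / 180 = -0.0444.

```bash
python3 -m inch '[{"jaw":0.01, "z":-0.01}, {"jaw":0.01, "z":-0.04}, {"jaw":0.01, "z":-0.08}, {"jaw":0.01, "z":-0.08, "rz":-0.0389}, {"jaw":0.01, "z":-0.09, "rz":-0.0444}, {"jaw":0.01, "rz":-0.0444}, {"jaw":0.01, "rz":-0.0444}, {"jaw":0.01, "rz":-0.0444}, {"jaw":0.01, "rz":-0.0361}, {"jaw":0.01, "x":0.002, "y":-0.08}, {"jaw":0.01, "x":0.002, "y":-0.08}, {"jaw":0.01, "x":0.002, "y":-0.08}, {"jaw":0.01, "x":0.002, "y":-0.08}, {"jaw":0.01, "x":0.002, "y":-0.08}, {"jaw":0.01, "y":-0.064}, {"jaw":0.01, "z":0.04}, {"jaw":0.01, "z":0.04}, {"jaw":0.01, "z":0.02}, {"jaw":0.01}, {"jaw":0.01}]'
python3 - <<'E'
from rig import r
s=r.sense();print(s["tcp_pos"],s["tcp_rot"],s["wrist_force"])
E
```

```text
t: 17.42
tcp_pos: [0.4667, -0.0274, 0.1294]
tcp_rot: [[0.988, 0.155, 0.001], [0.155, -0.988, -0.0], [0.001, 0.0, -1.0]]
wrist_force: [-0.6, -0.1, -0.0]
width: 0.0185
gripper_force: 58.7
[ 0.46668706 -0.02744207  0.12944889] [[ 9.87964979e-01  1.54675444e-01  8.41201036e-04]
 [ 1.54675519e-01 -9.87965325e-01 -2.37267957e-05]
 [ 8.27407503e-04  1.53554450e-04 -9.99999646e-01]] [-0.6197459  -0.07352194 -0.04365192]
```

Lower by 2.7 mm, then look.

```bash
python3 -m inch '[{"jaw":0.01, "z":0.0054}, {"jaw":0.01}, {"jaw":0.01}]'|grep pos
python3 - <<'E'
from h import *
import cv2
im=np.mean([r.snapshot("scene") for _ in range(6)],0).astype(np.uint8)[:,:,::-1]; cv2.imwrite("/tmp/s5.png",im)
u,v=274,184
c=cv2.convertScaleAbs(cv2.resize(im[v-30:v+30,u-30:u+30],(600,600),interpolation=cv2.INTER_CUBIC),alpha=1.7)
s=r.sense();T=s["tcp_pos"];R=s["tcp_rot"]
for x in(.013,.04,.06,.083): print(x,(proj("scene",T+R@np.array([x,.004,.027]))-[244,154]+.5)*10-.5)
cv2.imwrite("pics/c2.png",c)
E
```

```text
tcp_pos: [0.4663, -0.0274, 0.1262]
0.013 [222.61938918 198.05049806]
0.04 [249.70803115 263.20537716]
0.06 [270.47091161 313.14523635]
0.083 [295.12040745 372.43336614]
```

View pics/c2.png

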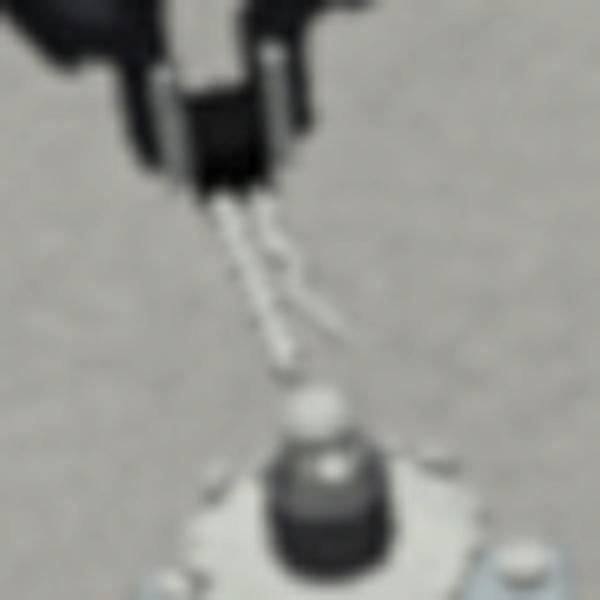

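The leg runs from (222,195) to its tip at (288,362), nearly in line with the spindle hole spot at (332,467). I'll nudge it 0.4 mm sideways and creep in.

Scaled: 0.004 m / 0.5 = 0.008, -0.0004 m / 0.5 = -0.0008.

```bash
python3 -m inch '[{"jaw":0.01, "x":0.008, "y":-0.0008, "z":-0.0004}, {"jaw":0.01, "x":0.008}, {"jaw":0.01, "x":0.006}, {"jaw":0.01}]'|grep -E "pos|wrist";python3 -m inch '[{"jaw":0.01, "x":0.004}, {"jaw":0.01}]'|grep -E "pos|wrist";python3 -m inch '[{"jaw":0.01, "x":0.004}, {"jaw":0.01}]'|grep -E "pos|wrist"
```

```text
tcp_pos: [0.4773, -0.0252, 0.1262]
wrist_force: [-0.4, 0.7, -0.2]
tcp_pos: [0.4791, -0.025, 0.1263]
wrist_force: [-0.6, -0.5, -0.8]
tcp_pos: [0.4812, -0.0246, 0.1263]
wrist_force: [-0.4, -0.1, -0.8]
```

Scaled: 0.002 m / 0.5 = 0.004, -0.00015 m / 0.5 = -0.0003.

```bash
for i in 1 2; do python3 -m inch '[{"jaw":0.01, "x":0.004, "z":-0.0003}, {"jaw":0.01}]'|grep -E "pos|wrist";done
```

```text
tcp_pos: [0.4832, -0.0243, 0.1264]
wrist_force: [0.0, -1.2, -0.6]
tcp_pos: [0.4851, -0.024, 0.1266]
wrist_force: [-0.1, 0.4, -0.1]
```

Scaled: 0.0015 m / 0.5 = 0.003.

```bash
python3 -m inch '[{"jaw":0.01, "x":0.003}, {"jaw":0.01}]'|grep -E "pos|wrist"
```

```text
tcp_pos: [0.4866, -0.0238, 0.1266]
wrist_force: [-1.0, -0.7, -0.7]
```

```bash
python3 -m inch '[{"jaw":0.01, "x":0.003}, {"jaw":0.01}]'|grep -E "pos|wrist"
```

```text
tcp_pos: [0.488, -0.0235, 0.1266]
wrist_force: [-0.3, -0.4, -0.3]
```

Scaled: 0.0015 m / 0.5 = 0.003.

```bash
python3 -m inch '[{"jaw":0.01, "x":0.003}, {"jaw":0.01}]'|grep -E "pos|wrist"
```

```text
tcp_pos: [0.4895, -0.0233, 0.1266]
wrist_force: [-1.0, 1.0, -0.0]
```

Scaled: 0.0015 m / 0.5 = 0.003.

```bash
python3 -m inch '[{"jaw":0.01, "x":0.003}, {"jaw":0.01}]'|grep -E "pos|wrist"
```

```text
tcp_pos: [0.491, -0.0231, 0.1266]
wrist_force: [0.7, 0.3, -0.3]
```

Scaled: 0.0015 m / 0.5 = 0.003.

```bash
python3 -m inch '[{"jaw":0.01, "x":0.003}, {"jaw":0.01}]'|grep -E "pos|wrist"
```

```text
tcp_pos: [0.4925, -0.0228, 0.1266]
wrist_force: [-0.3, -0.1, -0.8]
```

Scaled: 0.002 m / 0.5 = 0.004.

```bash
for i in 1 2 3; do python3 -m inch '[{"jaw":0.01, "x":0.004}, {"jaw":0.01}]'|grep -E "pos|wrist";done
python3 - <<'E'
from h import *
import cv2
im=np.mean([r.snapshot("scene") for _ in range(4)],0).astype(np.uint8)[:,:,::-1]
u,v=274,190
cv2.imwrite("pics/c3.png",cv2.convertScaleAbs(cv2.resize(im[v-25:v+25,u-25:u+25],(500,500),interpolation=cv2.INTER_CUBIC),alpha=1.7))
E
```

```text
tcp_pos: [0.4945, -0.0225, 0.1266]
wrist_force: [-0.5, 0.9, -0.8]
tcp_pos: [0.4965, -0.0222, 0.1266]
wrist_force: [0.4, -0.4, -0.8]
tcp_pos: [0.4984, -0.0219, 0.1266]
wrist_force: [-0.2, 0.7, -1.0]
```

View pics/c3.png

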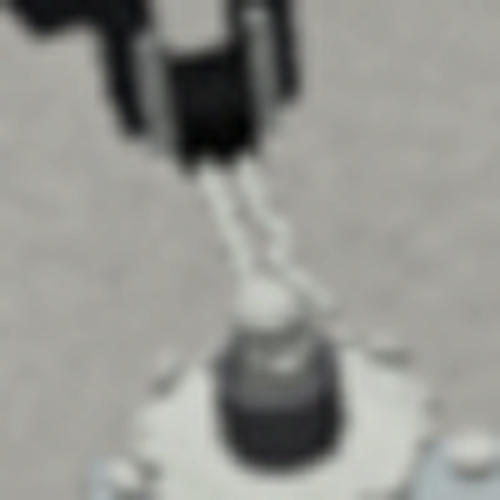

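The leg has entered the hole behind the spindle at (250,275) with no reaction force, and the bow is sitting to its right. I'll carry on.

```bash
for i in 1 2 3 4; do python3 -m inch '[{"jaw":0.01, "x":0.005}, {"jaw":0.01}]'|grep -E "pos|wrist";done
```

```text
tcp_pos: [0.501, -0.0215, 0.1266]
wrist_force: [-0.8, 1.0, -0.6]
tcp_pos: [0.5035, -0.0211, 0.1266]
wrist_force: [0.8, 0.8, -0.7]
tcp_pos: [0.5059, -0.0208, 0.1266]
wrist_force: [-0.8, -0.8, -0.1]
tcp_pos: [0.5084, -0.0204, 0.1266]
wrist_force: [0.4, 0.1, -1.2]
```

Scaled: 0.002 m / 0.5 = 0.004.

```bash
for i in 1 2 ; do python3 -m inch '[{"jaw":0.01, "x":0.004}, {"jaw":0.01}]'|grep -E "pos|wrist";done
```

```text
tcp_pos: [0.5103, -0.0201, 0.1266]
wrist_force: [-0.5, -0.4, -1.5]
tcp_pos: [0.5122, -0.0196, 0.1265]
wrist_force: [0.3, 0.6, -0.8]
```

Scaled: 0.002 m / 0.5 = 0.004.

```bash
for i in 1 2 ; do python3 -m inch '[{"jaw":0.01, "x":0.004}, {"jaw":0.01}]'|grep -E "pos|wrist";done
```

```text
tcp_pos: [0.5141, -0.0191, 0.1264]
wrist_force: [-0.4, 1.5, -2.9]
tcp_pos: [0.5162, -0.0189, 0.1265]
wrist_force: [-0.4, 3.3, -1.9]
```

Scaled: 0.002 m / 0.5 = 0.004.

```bash
for i in 1 2 ; do python3 -m inch '[{"jaw":0.01, "x":0.004}, {"jaw":0.01}]'|grep -E "pos|wrist|width";done
```

```text
tcp_pos: [0.5183, -0.0186, 0.1266]
wrist_force: [-0.9, 3.3, -0.9]
width: 0.0187
tcp_pos: [0.5205, -0.0183, 0.1267]
wrist_force: [-1.6, 4.4, -1.8]
width: 0.0184
```

Scaled: 0.0015 m / 0.5 = 0.003.

```bash
for i in 1  ; do python3 -m inch '[{"jaw":0.01, "x":0.003}, {"jaw":0.01}]'|grep -E "pos|wrist|width";done
```

```text
tcp_pos: [0.5221, -0.0181, 0.1268]
wrist_force: [0.6, 3.9, -2.2]
width: 0.0183
```

Scaled: 0.002 m / 0.5 = 0.004.

```bash
for i in 1 2; do python3 -m inch '[{"jaw":0.01, "x":0.004}, {"jaw":0.01}]'|grep -E "pos|wrist|width";done
```

```text
tcp_pos: [0.5243, -0.0179, 0.1268]
wrist_force: [0.8, 2.8, -1.5]
width: 0.0186
tcp_pos: [0.5261, -0.0177, 0.1268]
wrist_force: [2.5, 3.2, -2.6]
width: 0.0189
```

Scaled: 0.002 m / 0.5 = 0.004.

```bash
for i in 1 ; do python3 -m inch '[{"jaw":0.01, "x":0.004}, {"jaw":0.01}]'|grep -E "pos|wrist|width";done
```

```text
tcp_pos: [0.5278, -0.0175, 0.1266]
wrist_force: [1.2, 2.9, -1.7]
width: 0.0186
```

Scaled: 0.002 m / 0.5 = 0.004.

```bash
for i in 1  ; do python3 -m inch '[{"jaw":0.01, "x":0.004}, {"jaw":0.01}]'|grep -E "pos|wrist|width";done
```

```text
tcp_pos: [0.5297, -0.0174, 0.1266]
wrist_force: [1.8, 1.3, -1.6]
width: 0.0183
```

I've used all ten picture views, so I'll check the rest with numbers, comparing predicted leg and bow pixels against the change since the picture with the seated disc.

```bash
cat > chk.py <<'E'
from h import *
import cv2,sys
np.set_printoptions(precision=4,suppress=True,linewidth=160)
im=np.mean([r.snapshot("scene") for _ in range(8)],0).astype(np.uint8)[:,:,::-1]; cv2.imwrite("/tmp/s6.png",im)
d=cv2.cvtColor(im,cv2.COLOR_BGR2GRAY).astype(int)-cv2.imread("/tmp/s4.png",0)
s=r.sense();T=s["tcp_pos"];R=s["tcp_rot"];print(T,s["wrist_force"],s["torque"])
for nm,(x,y) in dict(legexit=(40,0),tip=(70,0),b1=(20.5,7.8),seat=(30,11.8),throat=(39.5,7.8),flare=(58,14.8)).items():
    print(nm,proj("scene",T+R@np.array([.013+x/1e3,.004-y/1e3,.027])).round(1))
print("cols 268..294")
for v in range(188,226): print(v," ".join("%3d"%k if abs(k)>5 else "  ." for k in d[v,268:295]))
E
python3 chk.py
```

```text
[ 0.5295 -0.0172  0.1267] [ 1.5416  0.7804 -0.5733] [ 0.2452 -0.2079  0.0146]
legexit [277.  199.7]
tip [280.5 208.2]
b1 [278.  193.6]
seat [280.8 195.8]
throat [280.2 198.8]
flare [285.4 203.2]
cols 268..294
188 -23 -43 -72 -82 -66 -68 -80 -65 -33 -31 -20   .   .   .   .   .   .   .   .   .   .   .   .   .   .   .   .
189   . -20 -52 -60 -28 -24 -42 -31   .   .   .   .   .   .   .   .   .   .   .   .   .   .   .   .   .   .   .
190   .   . -25 -28   .  11  -6  -6  14  19   9   .   .   .   .   .   .   .   .   .   .   .   .   .   .   .   .
191   .   .   .   .   8  16   .   .   .  15   7   .   .   .   .   .   .   .   .   .   .   .   .   .   .   .   .
192   .   .   .   .   .  11   6   .   .   7   .   .   .   .   .   .   .   .   .   .   .   .   .   .   .   .   .
193   .   .   .   .   .   .   .   .   .   .   .   .   .   .   .   .   .   .   .   .   .   .   .   .   .   .   .
194   .   .   .   .   .   .   .   .   .   .   .   .   .   .   .   .   .   .   .   .   .   .   .   .   .   .   .
195   .   .   .   .   .   .   .   .   .   .   .   6   7   .   .   .   .   .   .   .   .   .   .   .   .   .
[... 2664 characters left out ...]
   .   .   .   .   .   .   .
220   .   .   .   .   .   .   .   .   .   .   .   .   .   .   .   .   .   .   .   .   .   .   .   .   .   .   .
221   .   .   .   .   .   .   .   .   .   .   .   .   .   .   .   .   .   .   .   .   .   .   .   .   .   .   .
222   .   .   .   .   .   .   .   .   .   .   .   .   .   .   .   .   .   .   .   .   .   .   .   .   .   .   .
223   .   .   .   .   .   .   .   .   .   .   .   .   .   .   .   .   .   .   .   .   .   .   .   .   .   .   .
224   .   .   .   .   .   .   .   .   .   .   .   .   .   .   .   .   .   .   .   .   .   .   .   .   .   .   .
225   .   .   .   .   .   .   .   .   .   .   .   .   .   .   .   .   .   .   .   .   .   .   .   .   .   .   .
```

The leg comes out of the front of the hole, from (277,202) to its tip at (280,209), and the bow line matches its shut shape. A small forward pull suggests another 1–2 mm to the seat.

```bash
for i in 1 2; do python3 -m inch '[{"jaw":0.01, "x":0.002}, {"jaw":0.01}, {"jaw":0.01}]'|grep -E "pos|wrist"; done
```

```text
tcp_pos: [0.5303, -0.0171, 0.1265]
wrist_force: [0.1, -0.4, -0.9]
tcp_pos: [0.5314, -0.0167, 0.1265]
wrist_force: [-0.3, 0.9, -0.9]
```

```bash
python3 chk.py | head -30 | cut -c1-90 | grep -vE "^(18|19[0-4])"
```

```text
[ 0.5314 -0.0168  0.1266] [-0.3531  0.1927 -0.8893] [0.0859 0.1537 0.0314]
legexit [277.2 200.3]
tip [280.8 208.8]
b1 [278.3 194.2]
seat [281.  196.3]
throat [280.5 199.3]
flare [285.7 203.8]
cols 268..294
195   .   .   .   .   .   .   .   .   .   .   .   .   .   .   .   .   .   .   .   .   .   
196   .   .   .   .   .   .   .   .   .   .   .   .  14  12   .   .   .   .   .   .   .   
197   .   .   .   .   .   .   .   .   .   .   .   .  23  19   .   .   .   .   .   .   .   
198   .   .   .   .   .   .   .   .   .   .   .   7  39  29   .   .   .   .   .   .   .   
199   .   .   .   .   .   .   .  -8  -6   .  -6   .  41  39   9   .   .   .   .   .   .   
200   .   .   .   .   .   .   . -14  -8   .   .   .  39  49  23   .   .   .   .   .   .   
201   .   .   .   .   .   .   .   .   .   9  12   7  19  41  37   7   .   .   .   .   .   
202   .   .   .   .   .   .   .   .   8  34  43  22   .  17  33  13   .   .   .   .   .   
203   .   .   .   .   .   .   .   .   7  36  52  32   6   .   .   .  -6  -7   .   .   .   
204   .   .   .   .   .   .   .   .   .  19  49  46  23   .  -7 -16 -17 -12 -11   .   .   
205   .   .   .   .   .   .   .   .   .  11  57  71  47  14   .  -9 -15 -18 -14   .   .   
206   .   .   .   .   .   .   .   .   .  16  62  84  71  32   .   .   .   .   .   .   .   
207   .   .   .   .   .   .   .   .   .   .  39  79  86  52   7   .   .   .   .   .   .   
208   .   .   .   .   .   .   .   .   .   .  19  63  81  56   8   .   .   .   .   .   .   
209   .   .   .   .   .   .   .   .   .   .   7  33  53  37   7   .   .   .   .   .   .
```

The force is near zero, so the bow is in its seat. Releasing.

Scaled: -0.05 m / 0.5 = -0.1, -0.04 m / 0.5 = -0.08.

```bash
python3 -m inch '[{"jaw":0.02}, {"jaw":0.024}, {"jaw":0.03}, {"jaw":0.045}, {"jaw":0.045}]' 20; python3 -m inch '[{"jaw":0.045, "z":-0.01}, {"jaw":0.045, "z":-0.04}, {"jaw":0.045, "z":-0.08}, {"jaw":0.045, "x":-0.02, "z":-0.1}, {"jaw":0.045, "y":0.1, "z":-0.06}, {"jaw":0.045, "y":0.1}, {"jaw":0.045, "y":0.1}, {"jaw":0.045}, {"jaw":0.045}]'|grep -E "pos|wrist|^t:"; python3 chk.py | cut -c1-90 | grep -E "^(19[5-9]|20)"
```

```text
t: 27.72
tcp_pos: [0.5314, -0.0168, 0.1266]
tcp_rot: [[0.988, 0.155, 0.0], [0.155, -0.988, -0.0], [0.0, 0.0, -1.0]]
wrist_force: [0.3, -0.2, -0.4]
width: 0.0448
gripper_force: 0.0
t: 28.85
tcp_pos: [0.5448, -0.1658, 0.2717]
wrist_force: [-0.6, 1.0, 0.5]
195   .   .   .   .   .   .   .   .   .   .   .   .   .   .   .   .   .   .   .   .   .   
196   .   .   .   .   .   .   .   .   .   .   .   .   .   .   .   .   .   .   .   .   .   
197   .   .   .   .   .   .   .   .   .   .   .   7  19  11   .   .   .   .   .   .   .   
198   .   .   .   .   .   .   .   .   .   .   .   .  27  23   6   .   .   .   .   .   .   
199   .   .   .   .   .   .   .   .   .   .  -6   .  32  36  10   .   .   .   .   .   .   
200   .   .   .   .   .   .   .   . -14  -8   .   .  36  50  27   .   .   .   .   .   .   
201   .   .   .   .   .   .   .  -6 -22  -7  18  18  22  43  45  14   .   .   .   .   .   
202   .   .   .   .   .   .   .   .  -8   6  38  40  17  16  31   9   .   .   .   .   .   
203   .   .   .   .   .   .   .   .   .   .  35  51  31   8   . -12  -9   .   .   .   .   
204   .   .   .   .   .   .   .   .   .   .  20  51  54  31   . -16 -14 -10  -9   .   .   
205   .   .   .   .   .   .   .   .   .   .   9  50  77  68  21   .  -6 -14 -16  -6   .   
206   .   .   .   .   .   .   .   .   .   .   .  35  75  79  35   .   .   .   .   .   .   
207   .   .   .   .   .   .   .   .   .   .   .  14  43  49  20   .   .   .   .   .   .   
208   .   .   .   .   .   .   .   .   .   .   .   .  15  18   .   .   .   .   .   .   .   
209   .   .   .   .   .   .   .   .   .   .   .   .   .   .   .   .   .   .   .   .   .
```

The leg tip rose about 1 mm as the free grip sagged in the hole's play, while the bow stayed put. I'll do one numeric check of the grip position against the release pose.

Run:
```python
from h import *
import cv2
c0=np.array([.5314,-.0168,.1066+.0005])
for n,ref in(("scene","/tmp/s4.png"),("top","/tmp/top0.png")):
    im=np.mean([r.snapshot(n) for _ in range(4)],0).astype(np.uint8)
    g=cv2.cvtColor(im,cv2.COLOR_RGB2GRAY).astype(float)
    p=proj(n,c0);u,v=p.round().astype(int);k=g[v-10:v+11,u-10:u+11]
    yy,xx=np.mgrid[v-10:v+11,u-10:u+11]; w=(k<50)&(np.hypot(xx-u,yy-v)<9)
    print(n,p,w.sum(),xx[w].mean(),yy[w].mean(),k.min())
    if n=="scene":
        for q in range(175,200): print(q," ".join("%3d"%x for x in g[q,258:282]))
```

```text
scene [272.68750764 183.3834216 ] 91 273.4835164835165 185.62637362637363 3.0
175  99  98  98 100  99  99  98  98 100 100  99  99  99  99 100 100 100  99  98  98  99  99  98  98
176  99  99 100 100 100  99  98  99 100 100  99  99  99  99  99  99  99  98  97  96  97  97  96  96
177  98  98 100 100 101  99  98  99 101 100 100  99  98  99  98  97  96  97  97  97  97  97  98  97
178  98  99 100 100 101 100  98  99 100 101 100  99  99 100  99  97  97  97  98  99  99  99  99  98
179  98 100 101 100 100 100  99 101 102 101 100  94  89  91  91  91  90  90  94  98 100  99  99  98
180  98  99  99  98  99 101 102 102 101 101  96  76  56  56  60  59  59  60  70  84  96  99  99  98
181  97  98  99 100  99 100 101 102 101 101  92  60  26  20  23  24  22  23  32  55  85  97 100 100
182  98  98  99  98  98  99  99  99 100  99  85  51  18   9  12  12  11  10  11  35  73  94 101 101
183  97  96  98  97  96  96  97  98 101  99  79  44  16   9  14  13  13  13  10  21  53  86  98  99
184  97  97  97  97  95  94  97  98 101  96  70  32  11  12  14  14  15  14  13  13  37  76  95  99
185  97  96  97  97  9
[... 842 characters left out ...]
109 115 115 115 114 102  95  95  96
194  98  97  96  97  97  98  97  97  96  95  95  96  96  98 100 111 119 121 120 116 101  94  94  95
195  98  97  97  96  96  98  97  97  96  95  96  97  98  98 103 110 116 118 116 110 100  92  91  94
196  96  98  98  97  98  98  98  96  97  96  97  98  97  95  97 103 108 110 108  99  90  87  92  95
197  98  98  99  99  98  98  97  97  97  97  98  98  98  94  86  87  94  97  95  83  70  77 100 102
198  97  98  98  97  97  97  98  97  97  97  96  97  99  91  73  66  68  70  71  70  61  76  98 101
199  98  98  96  97  97  97  98 100  99  97  97 100  98  81  62  59  67  70  80  88  77  78  96  97
top [345.79977669 216.15100756] 47 344.29787234042556 217.0 22.0
```

```bash
python3 -c "
from rig import r
print(r.sense()['t'],r.job_done())"
```

```text
the job is handed in; nothing more can be done
29.65 None
```

Job handed in at 29.65 s: the disc is home on the shoulder, and the cotter is through the cross hole with its bow shut round the spindle. The snap is inferred from numeric image checks and the wrist force falling to near zero, as I never saw the 5–20 N push; after release the grip sagged a few mm in the hole's play.

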